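# Set up the tip-up splash shield and hold it upright

### The job

Set up the small tip-up splash shield: take the red-headed lock pin out of its rest, push it fully home through the hub's tongue into the base and let go of it, then, with the shield still leaning back, push the orange-footed kickstand down past its over-centre point until it snaps down. After that grip the shield's blue top rail, bring the shield gently forward to upright and keep holding it there: the program finishes while still holding the rail, for the shield would tip if let go; leave the other things on the bench where they are.

Things in the scene. Friction and masses are not known exactly. Their poses are not given: they have to be found in the camera images.
- base: Fixed grey base plate of the shield, 170 x 180 x 6 mm (x, y, z), origin at the centre of its underside on the bench, z up; its own -x is the front (towards the robot), yaw up to 0.3 rad either way. At own (-72, +52) mm it has a raised boss 44 x 44 x 20 mm with the lower pin hole, 12 mm wide, reaching down to 6 mm above the bench.
- hub (a joint): Swivel of the aluminium hub on the base, rad, about the vertical axis through the base origin; 0 (start) = the hole in the hub's tongue is exactly over the hole in the base boss. Stiff (0.5 N m of friction), so it stays put unless shoved; the pin locks it.
- lock_hole (a point): Centre of the mouth of the pin hole, on the upper face of the hub's tongue, at base own (-72, +52, 33) mm. The tongue's end is 36 x 36 mm, 12 mm thick, 1 mm above the base boss; the hole is vertical, 12 mm wide, with a 2 mm chamfer.
- pin: Loose lock pin, 40 g, standing upright. Origin at the centre of its lower end, z along it to the head. Steel shank 10 mm in diameter with a tapered end, 25 mm long, then a red cylindrical grip 16 mm in diameter from 25 to 57 mm up (black grooves). It starts in the pin rest with its lower end 9 mm above the bench and 32 mm of grip above the rest. Fully home in the hub its lower end is 8 mm above the bench and the grip sits on the tongue.
- pin_tip (a point): Centre of the pin's lower end (same point as the pin's origin).
- pin_rest: Fixed grey block 60 x 60 x 34 mm on a black rubber foot, to the left of the shield, with a vertical hole of 12 mm in the middle of its top, in which the pin stands; origin at the centre of its underside.
- shield (a joint): Tipping of the shield about the hub's horizontal axle, which runs along the base's y axis 55 mm above the bench over the base origin; rad. 0 = upright, positive = leaning back (top towards the base's +x, away from the robot). At the start it rests on its back stop at 0.32. Free-swinging, 0.63 to 0.97 kg in all with its weight about 0.1 m above the axle: let go, it falls back to the stop, or forward if it is past upright (onto the kickstand at about -0.13 if that is down).
- top_rail: Round blue top rail of the shield, 14 mm in diameter, along its own y, 104 mm of it free between the grey corner pieces; origin at its centre, 185 mm from the tipping axle. Own z points up along the shield away from the axle, own x points to the back. The shield is a greyish see-through pane in an aluminium frame 140 mm wide and 12 mm thick; its corner pieces are 16 mm thick. The pane's upper edge is 4 mm under the rail's centre line and is 3 mm thick.
- kickstand (a joint): Angle of the kickstand about its pivot on the shield, rad. The pivot is on the front of the shield, 40 mm to the base's -y side of the middle and 76 mm from the axle along the shield; its axis is the shield's x axis. 0 = stowed (start), the leg sticks out to the base's -y side, rising 25 degrees; 1.83 = fully down, nearly vertical. It is sprung over centre: up to 0.915 it pushes back towards stowed with at most 2.5 N at the foot, beyond that it snaps down by itself and stays.
- kick_foot (a point): Centre of the kickstand's orange foot, a round bar 14 mm in diameter and 46 mm long that lies along the shield's x axis, at the end of the leg, 110 mm from the pivot as seen from the front. Stowed with the shield leaning back it is at about 0.18 m height, 140 mm to the base's -y side of the middle, 65 mm clear of the frame's edge. Straight downward pushing works: it passes centre at about 0.08 m height.
- stone_cast: Bystander: loose yellow stone dental cast, 58 x 65 x 33 mm, origin under its centre.
- blue_jar: Bystander: loose jar with a blue lid, 51 mm in diameter, 60 mm high, origin under its centre.
- wax_carton: Bystander: loose pink carton of wax sheets, 68 x 150 x 32 mm, origin under its centre.

How it is judged (in metres and radians):
On the way, in this order (a step that is already met when the one before it is completed fails the run):
1. the lock pin is fully home through the hub's tongue and the base, and let go, kickstand still up (z of pin_tip in the frame of base below 0.0115 m and horizontal distance between pin_tip and lock_hole below 0.004 m and contact force between the fingers and pin below 0.2 N and value of joint kickstand below 0.5 rad), for 0.2 s.
2. the kickstand is down, over centre, while the shield still leans back (value of joint kickstand above 1.65 rad and value of joint shield above 0.2 rad and z of pin_tip in the frame of base below 0.0115 m), for 0.2 s.
At the end, for the whole second after the job is handed in: The fingers grip the blue top rail (over 2 N) and hold the shield still within 0.06 rad of upright, the kickstand hanging clear and down (over 1.65 rad); the lock pin is home to within 3.5 mm in height and 4 mm sideways, the hub straight within 0.08 rad (value of joint shield between -0.06 and 0.06 rad and velocity of joint shield between -0.1 and 0.1 rad/s and contact force between the fingers and top_rail above 2 N and value of joint kickstand above 1.65 rad and value of joint hub between -0.08 and 0.08 rad and z of pin_tip in the frame of base below 0.0115 m and horizontal distance between pin_tip and lock_hole below 0.004 m); the arm keeps its last pose, push and grip.
It fails at once if a bystander is shoved more than 30 mm (distance of any of stone_cast, blue_jar, wax_carton from where it was at the start of the episode above 0.03 m).
It fails at once if the shield is let fall forward onto its kickstand or beyond (value of joint shield below -0.11 rad).
It also fails if it takes over 67 s, if anything falls off the work surface, if the arm or the gripper's body presses on something with over 40 N, if the wrist force passes 120 N, or if a joint passes its speed limit or range.

### The arm

A 6-joint arm with a two-finger parallel gripper is mounted at the origin on a cart in front of the work surface, level with it; the furniture and walls round the work are solid. World frame = base frame: x ahead of the robot, y to its left, z up, the work surface at z = 0. Lengths are in mm, angles in rad, forces in N, time in s.
With the tool pointing down it reaches from about 350 to 975 mm from the base axis. Payload 7.1 kg.
Tool frame: the origin (TCP) lies between the finger pads; the fingertips stand 19 mm ahead of it and the grasp point (between the pads) is the TCP; y points along the fingers, z is the direction in which the jaws open and shut, and the axes are right-handed (so a half turn about y gives the same grasp; the last joint's range is limited). The gripper opens to 88 mm and grips with 3 to 60 N. Pads are 20 mm wide; open, the fingers measure 115 mm over their backs; the gripper's body (75 mm by 178 mm) begins 61 mm behind the grasp point.
Start: joints at [1.111, 0.423, 1.63, -0, 1.089, -0.019], TCP at [266.632, 565.254, 207.475] pointing down, gripper open.
Joint ranges: [-3, 3], [-0.9, 2.11], [0.09, 2.58], [-1.31, 4.45], [0.11, 2.69], [-2.54, 2.54]. Speed limits (rad/s): [2.39, 2.39, 3.01, 3.14, 3.14, 3.14].

### API

Orientations are given as a rotation vector (axis times angle).
In Python, from workcell import ctrl gives the robot as it stands.
- The arm moves only by the tool servo_tool, never from a script. Its argument "moves" is text: rows parted by semicolons, each of 6 numbers parted by spaces: the shift along the world's x, y, z in m, then the turn, a rotation vector about the world's x, y, z in degrees. A call has 1 to 8 rows; each row is the pose to reach, as a shift and turn from the pose commanded when the call began; what a row does not reach only later rows make up. A row lasts 1/8 s, in which the tool goes at most 62.5 mm and 10.7 degrees, less where a joint would pass 70% of its speed; a pose out of reach is approached as far as the arm can. A call with a gripper value outside its range is refused whole. "hand" is the closure in counts, from 0 (fully open) to 255 (shut), set as the call begins (left out, the last holds). The fingers move at their own pace and stop on an object; the grip force is fixed at half the most. Time passes only in rows, so rows that repeat a pose let the fingers close. It gives the time, the measured TCP pose, the force and the opening at its end, in the units of the state.
- ctrl.get_obs(): the state, without advancing time (a new reading comes with each control period).
- ctrl.get_image(name): name is "side" or "top" or "wrist"; returns a dict with "pixels" (420x560x3 uint8, red, green, blue), "depth" (420x560 float32, mm along the optical axis (not along the pixel's ray), 0 where there is no reading), "vertical_fov" (degrees; the focal length in pixels is half the picture's height over the tangent of half this angle, whatever the lens; pixels are square), "cx", "cy" (the principal point, pixels), "xyz" and "attitude" of the camera in the world; the wrist camera has in their place "T_tool_cam" (4x4, takes a point from camera to tool coordinates, whose origin is the TCP and whose axes are the tool frame's). Camera axes: x right, y up, looking along -z (the intrinsics and any distortion apply to the point x, -y, -z); pixel columns grow to the right and rows downward; lengths in mm; the calibration is good to about 2 mm. A picture is of the moment at which its call begins: read the wrist's pose just before it.
- ctrl.close_job(): hands the job in, once; it reports no verdict.
The state is a dict: "t": time; "qpos": joint angles; "qvel": joint speeds; "joint_torque": joint torques, N m; "ee_pos": TCP position; "orientation": TCP orientation; "ft_force": force on the tool from outside, world axes, zero at the start; "moment": the same for the moment, N m; "width": finger opening in mm.
Only numpy, scipy, OpenCV 4.12 (cv2) and the standard library are available. Lean on these libraries where they do the work, as an engineer would, in place of code of your own. Each camera call takes 0.05 s, during which the arm holds its last target.

## Working session

There is one attempt and no reset: what is moved stays moved. The work goes in short steps, Python scripts to look and compute and a tool call to move; the robot and the scene stay as the last step left them, time stands still between calls to the robot, and variables do not carry over. Pictures are saved under pics/ and viewed, and the job is handed in when it is done.

Besides the shell and the picture viewer there is one more tool, called after ">>>" as name(argument=value, ...) on one line, values as JSON. servo_tool: Moves the arm, as the interface text tells. Its arguments: {"type":"object","properties":{"moves":{"type":"string"},"hand":{"type":"number"}},"required":["moves"]}

```bash
ls; mkdir -p pics
cat > h.py <<'E'
import numpy as np, cv2
from scipy.spatial.transform import Rotation as R
from workcell import ctrl
def shot(n,f):
    d=ctrl.get_image(n); cv2.imwrite('pics/'+f+'.png',cv2.cvtColor(d['pixels'],cv2.COLOR_RGB2BGR))
    np.savez('pics/'+f+'.npz',**{k:np.array(v) for k,v in d.items()}); return d
E
python3 - <<'E'
from h import *
o=ctrl.get_obs(); print(o)
for n in ('side','top','wrist'):
    d=shot(n,n+'0'); print(n,{k:v for k,v in d.items() if k not in('pixels','depth')})
E
```

```text
pics
{'t': 0.0, 'qpos': array([ 1.11099283e+00,  4.23846249e-01,  1.63071088e+00, -1.29104463e-05,
        1.08859596e+00, -1.89908760e-02]), 'qvel': array([-7.59893280e-04,  8.47524332e-04, -7.21248746e-04,  9.95725756e-05,
        1.04795515e-03,  2.75305236e-04]), 'joint_torque': array([-1.04837833e-03, -5.44618750e+01, -2.73665911e+01,  6.42639748e-02,
        2.28915538e-02, -9.56935173e-05]), 'ee_pos': array([266.38233734, 564.73158406, 206.69013936]), 'orientation': array([-1.5445347 ,  0.34605685, -0.34548922]), 'ft_force': array([-0.69863702,  0.57285698, -0.17806079]), 'moment': array([ 0.0013538 , -0.02008289,  0.05323083]), 'width': 87.65135522615387}
side {'vertical_fov': 42.246690377518135, 'cx': 282.73530673905117, 'cy': 209.3277394345251, 'xyz': array([ 275.5163291 , 1154.53712656,  955.21732076]), 'attitude': array([ 0.16603967, -1.2013096 , -2.66545738])}
top {'vertical_fov': 52.437497377233896, 'cx': 284.80442893690827, 'cy': 214.94623340084493, 'xyz': array([ 344.97805012,  266.39250551, 1165.76922804]), 'attitude': array([ 0.12955427, -0.11329529, -1.56706531])}
wrist {'vertical_fov': 65.28871825063237, 'cx': 283.4232031213493, 'cy': 207.71908309885322, 'T_tool_cam': array([[-8.74278426e-04, -9.65494622e-01, -2.60421526e-01,
        -7.21037614e+01],
       [ 1.44285099e-03,  2.60420137e-01, -9.65494314e-01,
        -1.76494893e+02],
       [ 9.99998577e-01, -1.21986031e-03,  1.16538517e-03,
        -1.73772197e+00],
       [ 0.00000000e+00,  0.00000000e+00,  0.00000000e+00,
         1.00000000e+00]])}
```

View pics/top0.png

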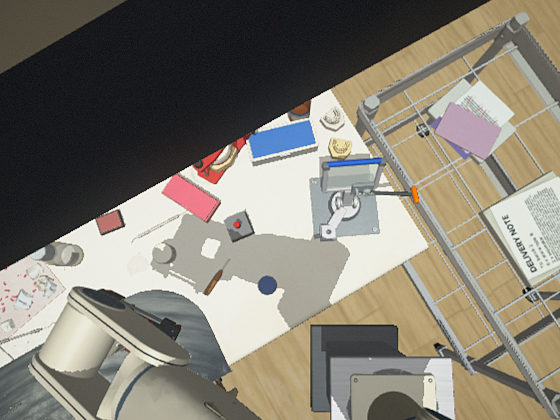

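View pics/side0.png

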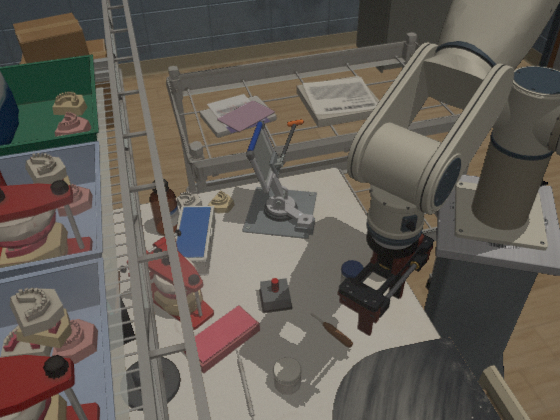

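View pics/wrist0.png

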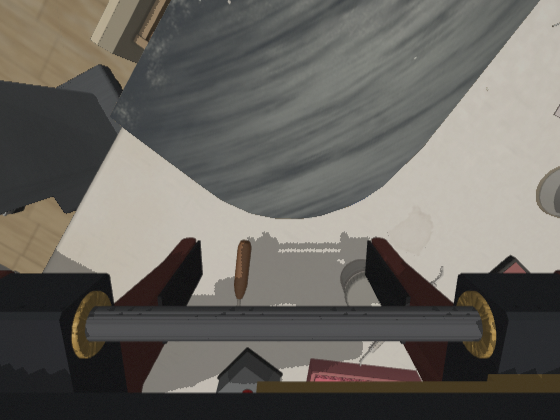

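Top view: the pin's red head is at about (237,224), the tongue end at (327,230), the rail at (355,162) and the foot at (415,195). Side view: pin at (275,284), tongue at (303,220), rail at (258,138). Next I measure these by mask and depth.

```bash
cat >> h.py <<'E'
class Cam:
    def __init__(s,d,T=None):
        d=dict(d); s.f=210/np.tan(np.radians(float(d['vertical_fov']))/2); s.cx=float(d['cx']); s.cy=float(d['cy'])
        s.pix=np.array(d['pixels']); s.dep=np.array(d['depth'])
        if 'xyz' in d: s.p=np.array(d['xyz']); s.R=R.from_rotvec(np.array(d['attitude'])).as_matrix()
        else:
            M=T@np.array(d['T_tool_cam']); s.p=M[:3,3]; s.R=M[:3,:3]
    def ray(s,u,v):
        return s.R@np.array([(u-s.cx)/s.f,-(v-s.cy)/s.f,-1])
    def atz(s,u,v,z):
        r=s.ray(u,v); return s.p+r*(z-s.p[2])/r[2]
    def pt(s,u,v,dep): return s.p+s.ray(u,v)*dep
    def cloud(s):
        v,u=np.mgrid[:420,:560]; a=np.stack([(u-s.cx)/s.f,-(v-s.cy)/s.f,-np.ones(u.shape)],-1)*s.dep[...,None]
        return a@s.R.T+s.p
    def proj(s,P):
        q=s.R.T@(np.array(P)-s.p); return s.cx+s.f*q[0]/-q[2], s.cy-s.f*q[1]/-q[2]
def toolT(o):
    T=np.eye(4);T[:3,:3]=R.from_rotvec(o['orientation']).as_matrix();T[:3,3]=o['ee_pos'];return T
def load(f): return dict(np.load('pics/'+f+'.npz'))
def tri(c1,uv1,c2,uv2):
    r1=c1.ray(*uv1);r2=c2.ray(*uv2);A=np.stack([r1,-r2],1);t=np.linalg.lstsq(A,c2.p-c1.p,rcond=None)[0]
    a=c1.p+t[0]*r1;b=c2.p+t[1]*r2;return (a+b)/2,np.linalg.norm(a-b)
E
python3 - <<'E'
from h import *
for n in('top0','side0'):
    d=load(n);c=Cam(d);X=c.cloud();hsv=cv2.cvtColor(c.pix,cv2.COLOR_RGB2HSV)
    H,S,V=hsv[...,0].astype(int),hsv[...,1],hsv[...,2]
    m={'red':((H<6)|(H>174))&(S>170)&(V>60),'blue':(H>105)&(H<125)&(S>170),'orange':(H>7)&(H<16)&(S>190)&(V>150)}
    for k,mm in m.items():
        nn,l,st,ce=cv2.connectedComponentsWithStats(mm.astype(np.uint8))
        for i in range(1,nn):
            if st[i,4]>12:
                p=X[(l==i)&(c.dep>0)]; print(n,k,st[i],ce[i].round(1),np.median(p,0).round(0),p.min(0).round(0),p.max(0).round(0))
E
python3 - <<'E'
import cv2
for n,(x,y,w,h),s in (('top0',(220,130,210,120),3.8),('side0',(220,100,130,220),2.7)):
    im=cv2.imread(f'pics/{n}.png')[y:y+h,x:x+w];cv2.imwrite(f'pics/{n}_z.png',cv2.resize(im,None,fx=s,fy=s,interpolation=cv2.INTER_CUBIC))
E
```

```text
top0 red [237 135  13  15  66] [241.3 142.2] [729. 402.  12.] [712. 375.   3.] [742. 414.  80.]
top0 red [201 149  22  22 130] [210.5 159.2] [651. 467. 124.] [623. 437.   7.] [677. 502. 129.]
top0 red [198 171  27  13 103] [210.9 176.3] [635. 481.  12.] [615. 448.   5.] [649. 521.  17.]
top0 red [234 222   6   5  24] [236.3 224. ] [493. 405.  67.] [487. 398.  59.] [498. 410.  72.]
top0 blue [328 158  53   9 256] [354.8 162. ] [610. 119. 237.] [601.  62. 230.] [619. 179. 243.]
top0 orange [411 186   8  17  48] [414.5 193.6] [546. -22. 196.] [526. -31. 190.] [565. -17. 204.]
side0 red [  5 371  14  17  64] [ 12.2 379.1] [601. 942. 493.] [594. 936. 492.] [608. 951. 496.]
side0 red [  0 380  71  36 559] [ 31.1 399.5] [574. 957. 489.] [549. 931. 482.] [596. 974. 496.]
side0 red [  6 387  10  13  34] [ 11.7 393.8] [593. 957. 493.] [588. 950. 492.] [596. 962. 495.]
side0 red [  0 391   4   7  13] [  1.7 393.8] [601. 959. 494.] [599. 957. 492.] [604. 962. 494.]
side0 blue [  6 107   6   9  15] [  8.1 110.6] [965. 449. 451.] [955. 437. 446.] [969. 466. 458.]
side0 blue [  2 119   8   6  15] [  5.  121.9] [954. 477. 445.] [952. 468. 435.] [956. 483. 455.]
```

View pics/top0_z.png

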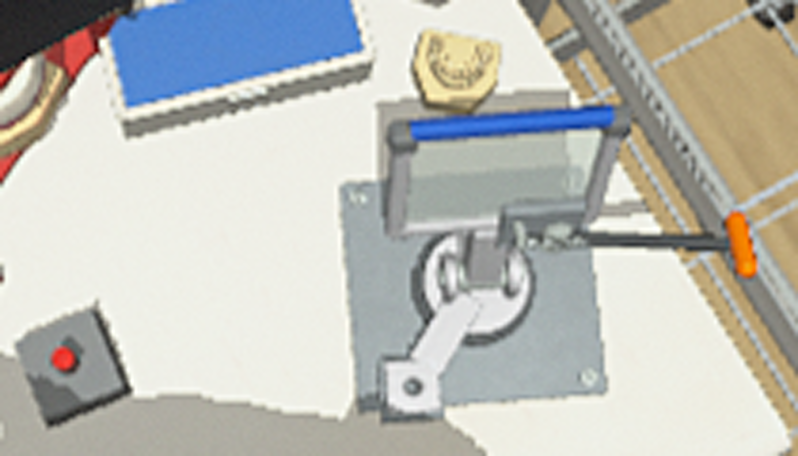

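View pics/side0_z.png

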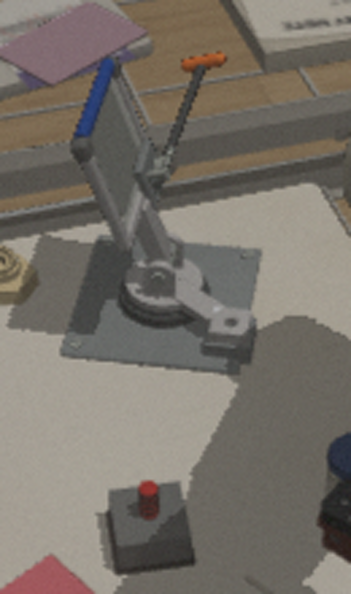

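Zoomed top view: hole centre at about (328.4,231.8), pin head at (236.5,224), base corners at about (310,178), (379.5,233) and (314,238). Zoomed side view: hole at about (305.6,219.3), pin top at (274.8,280).

Run:
```python
from h import *
t=Cam(load('top0'));s=Cam(load('side0'))
print('hole top',t.atz(328.4,231.8,33),'side',s.atz(305.6,219.3,33),'tri',tri(t,(328.4,231.8),s,(305.6,219.3)))
print('pin top',t.atz(236.3,224,66),'side',s.atz(274.8,280,66))
c=[t.atz(220+a/3.8,130+b/3.8,6) for a,b in((342,183),(606,392),(358,412))];print(c)
y=c[2]-c[1];print('yaw front',np.arctan2(-y[0],y[1]),np.linalg.norm(y)); x=c[0]-c[2];print('yaw left',np.arctan2(x[1],x[0]),np.linalg.norm(x)); 
h=t.atz(328.4,231.8,33);mid=(c[0]+c[1])/2;print('centre',mid)
for yaw in(np.arctan2(-y[0],y[1]),):
  print('centre from hole',h[:2]-R.from_euler('z',yaw).as_matrix()[:2,:2]@[-72,52])
a=t.atz(330,163.2,230.6);b=t.atz(380.5,160,230.6);print('rail',a,b,np.arctan2(-(a-b)[0],(a-b)[1]),np.linalg.norm(a-b))
# side rail ends / foot
print('foot',t.atz(414.5,193.6,187))
X=t.cloud();print('hole nb',X[231,324],X[226,328], 'rest',X[231,240],X[219,232])
# stone cast, jar, carton
for u,v in((340,148),(267,285),(190,196)):print(X[v,u])
print('bench',X[200,280],X[170,300])
```

```text
hole top [475.96960446 161.81238941  33.        ] side [473.98203264 165.02775534  33.        ] tri (array([475.53337465, 161.42904663,  29.65548452]), np.float64(1.6434550279985376))
pin top [492.61185783 404.22155077  66.        ] side [491.2751559  405.06126176  66.        ]
[array([629.55867559, 208.37586752,   6.        ]), array([475.35289744,  20.17077918,   6.        ]), array([460.9309845 , 198.24677696,   6.        ])]
yaw front 0.08081103409259446 178.6590399604042
yaw left 0.05999568878172649 168.93163314528917
centre [552.45578651 114.27332335   6.        ]
centre from hole [551.93223874 115.79415179]
rail [609.06033524 174.16152481 230.6       ] [616.31383496  60.0518448  230.6       ] 0.06348062442693846 114.33998570578706
foot [547.82477001 -26.03454101 187.        ]
hole nb [478.55666393 173.21417534  29.281125  ] [490.85485814 163.16337193  38.57301407] rest [477.58593496 397.54007056  37.74743429] [510.41005565 420.00392882  34.32165629]
[707.64531816 126.64694378  34.00210353]
[335.84741054 323.43481709  58.2301287 ]
[574.29527977 536.25744285  30.18209367]
bench [569.26310057 292.05517364  -2.4016234 ] [654.30764954 236.0223631    1.12150112]
```

Run:
```python
from h import *
o=ctrl.get_obs();print(R.from_rotvec(o['orientation']).as_matrix().round(3))
t=Cam(load('top0'));s=Cam(load('side0'))
for c in(t,s):
  X=c.cloud();X=X[c.dep>0]
  m=(X[:,2]>150)&(X[:,0]>480)&(X[:,1]<450)&(X[:,1]>-150)
  Q=X[m]; k=(Q//50*50).astype(int);u,n=np.unique(k,axis=0,return_counts=True)
  for a,b in zip(u,n): 
    if b>15: print(a,b)
  print()
```

```text
[[ 0.904 -0.     0.427]
 [-0.427 -0.001  0.904]
 [-0.    -1.    -0.001]]
[500 -50 150] 71
[500 -50 200] 20
[550 -50 150] 55
[550   0 150] 90
[550  50 150] 297
[550 100 150] 270
[550 150 150] 198
[550 150 200] 69
[600  50 150] 45
[600  50 200] 267
[600 100 200] 243
[600 150 200] 159

[500 -50 150] 65
[500   0 150] 27
[550 -50 150] 36
[550   0 150] 57
[550  50 150] 209
[550 100 150] 189
[550 150 150] 175
[550 150 200] 79
[600  50 150] 17
[600  50 200] 142
[600 100 200] 131
[600 150 200] 104
[750 350 300] 39
[750 400 300] 28
[750 400 350] 48
[750 400 400] 22
[800 250 300] 22
[800 300 300] 22
[800 300 350] 16
[800 350 350] 154
[800 350 400] 45
[800 400 350] 134
[800 400 400] 35
[850 200 300] 23
[850 250 350] 88
[850 250 400] 23
[850 300 350] 181
[850 300 400] 39
[850 300 450] 17
[850 350 350] 325
[850 350 400] 50
[850 400 350] 46
[900 100 300] 19
[900 150 350] 30
[900 200 350] 219
[900 200 400] 231
[900 200 450] 18
[900 250 350] 212
[900 250 400] 27
[900 300 350] 341
[900 350 350] 140
[900 350 400] 22
[900 400 350] 101
[950  50 300] 49
[950  50 350] 80
[950 100 300] 43
[950 100 350] 90
[950 150 350] 17
[950 200 350] 172
[950 200 400] 502
[950 250 350] 152
[950 250 400] 231
[950 300 350] 399
[950 300 400] 22
[950 350 350] 330
[950 350 450] 16
[950 400 350] 212
[950 400 400] 151
[950 400 450] 194
[1000  100  300] 31
[1000  100  350] 26
[1000  250  350] 490
[1000  250  400] 731
[1000  300  350] 299
[1000  350  350] 170
[1000  350  400] 17
[1000  350  450] 39
[1000  400  350] 34
[1050  250  350] 71
[1050  250  400] 303
[1050  300  350] 183
[1050  300  400] 179
```

>>> servo_tool(moves="0.045 -0.03 0 0 0 7; 0.09 -0.064 0 0 0 14; 0.135 -0.096 -0.02 0 0 21; 0.18 -0.128 -0.04 0 0 29; 0.225 -0.16 -0.06 0 0 29; 0.225 -0.16 -0.06 0 0 29; 0.225 -0.16 -0.06 0 0 29", hand=100)

```text
t: 1.02
ee_pos: [491.3, 405.3, 147.3]
orientation: [-1.57, -0.05, 0.051]
ft_force: [0.4, 1.6, 0.2]
width: 53.5
```

Run:
```python
from h import *
o=ctrl.get_obs();print(o['t'],o['ee_pos'],o['width'],R.from_rotvec(o['orientation']).as_matrix().round(3))
T=toolT(o);np.save('pics/w1T.npy',T);d=shot('wrist','w1');c=Cam(d,T)
X=c.cloud();hsv=cv2.cvtColor(c.pix,cv2.COLOR_RGB2HSV);H,S,V=[hsv[...,i].astype(int) for i in range(3)]
mm=((H<6)|(H>174))&(S>150)&(V>60)
nn,l,st,ce=cv2.connectedComponentsWithStats(mm.astype(np.uint8))
for i in range(1,nn):
  if st[i,4]>60:
    p=X[(l==i)&(c.dep>0)];print(st[i],ce[i],np.median(p,0),p.min(0),p.max(0))
```

```text
1.025 [491.2886122  405.29539784 147.32938866] 53.506581639962 [[ 0.998 -0.001 -0.064]
 [ 0.064 -0.     0.998]
 [-0.001 -1.    -0.   ]]
[274 203  18  19 272] [282.34558824 211.70220588] [491.50591777 403.22634607  64.79758319] [484.57970945 396.12029518  61.06135228] [499.88178108 410.45756789  66.83135246]
[269 358  21  23 101] [278.27722772 372.47524752] [703.21892492 411.45821825   6.25968636] [685.17983645 401.59774035   1.25383704] [715.4800705  423.13840206  10.67853869]
```

View pics/w1.png

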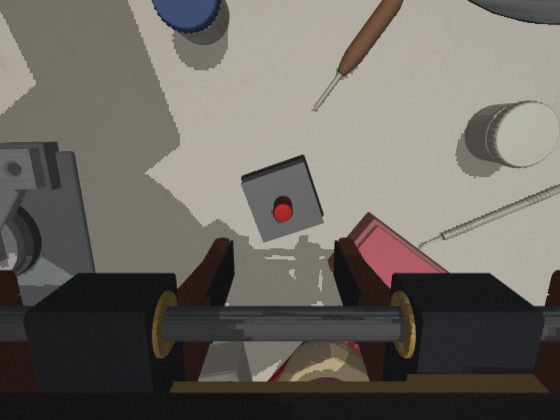

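The wrist view shows the pin head at (283,211), roughly between the fingers, and the hole mouth at (14,169).

Run:
```python
from h import *
c=Cam(load('w1'),np.load('pics/w1T.npy'))
print(c.atz(283,211,66),c.atz(14,169,33))
im=cv2.cvtColor(c.pix,cv2.COLOR_RGB2BGR)
a=cv2.resize(im[140:200,0:60],None,fx=8,fy=8,interpolation=cv2.INTER_CUBIC);b=cv2.resize(im[180:240,255:315],None,fx=8,fy=8,interpolation=cv2.INTER_CUBIC)
cv2.imwrite('pics/w1z.png',cv2.resize(np.hstack([a,b]),None,fx=.8,fy=.8))
```

```text
[490.65152012 403.6274214   66.        ] [476.79130431 162.41144399  33.        ]
```

View pics/w1z.png

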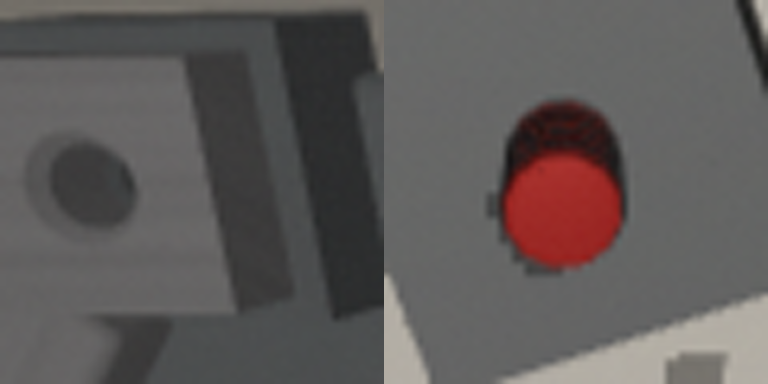

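>>> servo_tool(moves="0.0005 -0.0015 -0.04 0 0 0; 0.0005 -0.0015 -0.07 0 0 0; 0.0005 -0.0015 -0.0905 0 0 0; 0.0005 -0.0015 -0.0905 0 0 0; 0.0005 -0.0015 -0.0905 0 0 0")

```text
t: 1.7
ee_pos: [492.5, 404.7, 58.1]
orientation: [-1.569, -0.053, 0.051]
ft_force: [0.1, 0.9, 0.9]
width: 53.8
```

>>> servo_tool(moves="0 0 0 0 0 0; 0 0 0 0 0 0; 0 0 0 0 0 0; 0 0 0 0 0 0; 0 0 0 0 0 0; 0 0 0 0 0 0", hand=255)

```text
t: 2.45
ee_pos: [492.1, 403.7, 56.9]
orientation: [-1.57, -0.051, 0.051]
ft_force: [0.6, -0.4, -0.2]
width: 0.7
```

Run:
```python
from h import *
o=ctrl.get_obs();print(o['t'],o['ee_pos'],o['width'])
T=toolT(o);np.save('pics/w2T.npy',T);shot('wrist','w2');shot('side','s2')
im=cv2.imread('pics/s2.png')[180:360,200:380];cv2.imwrite('pics/s2z.png',cv2.resize(im,None,fx=3.3,fy=3.3,interpolation=cv2.INTER_CUBIC))
```

```text
2.45 [492.12057123 403.7316217   56.93002798] 0.7488266026297946
```

View pics/w2.png

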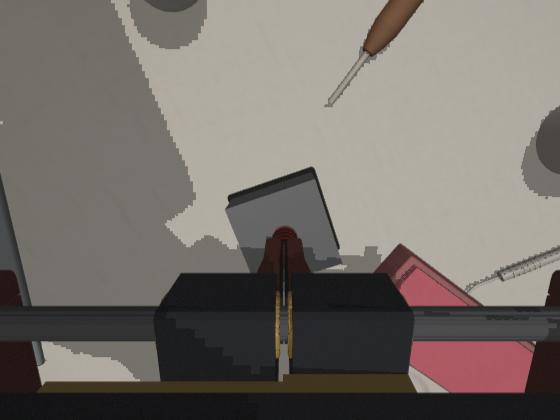

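View pics/s2z.png

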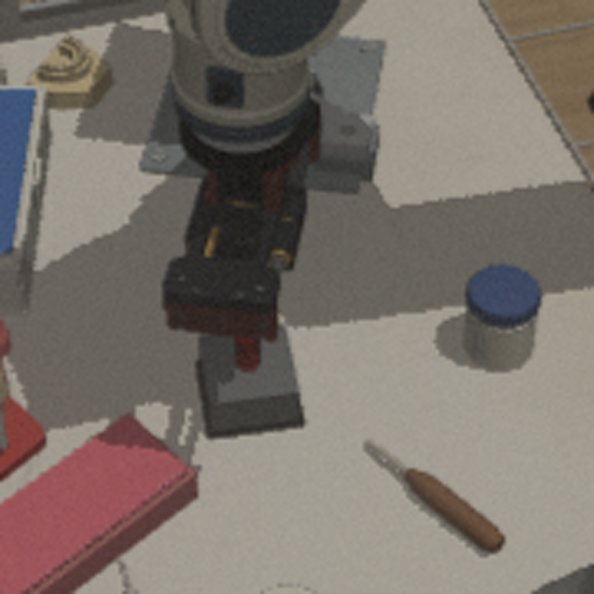

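Run:
```python
from h import *
for n in('w1','w2'):
  T=np.load(f'pics/{n}T.npy');c=Cam(load(n),T)
  for q in((0,19,0),(0,19,27),(0,19,-27),(-10,19,27),(10,19,27),(0,0,0)): print(n,q,c.proj((T@[*q,1])[:3]))
print(c.atz(285,236,66))
X=c.cloud();
for u,v in((285,236),(285,230),(285,243),(270,220),(284,250),(275,258)):print(u,v,X[v,u],c.dep[v,u])
s=Cam(load('s2'))
for z in(34,50,66): print(s.proj((492.1,403.7,z)), s.atz(275,291,34))
im=cv2.imread('pics/w2.png')[180:330,200:370];cv2.imwrite('pics/w2z.png',cv2.resize(im,None,fx=4,fy=4,interpolation=cv2.INTER_CUBIC))
```

```text
w1 (0, 19, 0) (np.float64(285.34403004537194), np.float64(238.5576800928829))
w1 (0, 19, 27) (np.float64(327.9599082569317), np.float64(238.60610553973234))
w1 (0, 19, -27) (np.float64(242.73524429108352), np.float64(238.50926270536308))
w1 (-10, 19, 27) (np.float64(328.5381096361538), np.float64(223.56284493026988))
w1 (10, 19, 27) (np.float64(327.39599568776237), np.float64(253.27760935104925))
w1 (0, 0, 0) (np.float64(285.5006120108078), np.float64(250.09216842682284))
w2 (0, 19, 0) (np.float64(285.3415081611233), np.float64(238.55932391498027))
w2 (0, 19, 27) (np.float64(327.95710622438054), np.float64(238.60774783157936))
w2 (0, 19, -27) (np.float64(242.7329836334394), np.float64(238.51090803600857))
w2 (-10, 19, 27) (np.float64(328.5352758277362), np.float64(223.56460454503414))
w2 (10, 19, 27) (np.float64(327.3932245165933), np.float64(253.27914058151248))
w2 (0, 0, 0) (np.float64(285.4978976418276), np.float64(250.0938699510143))
[480.239179   402.60740006  66.        ]
285 236 [484.24719349 402.9190404   54.94733007] 189.22058
285 230 [484.78588739 403.00075688  42.72177694] 201.16747
285 243 [480.33132455 402.57582977  76.19047417] 167.68587
270 220 [481.81315978 393.24883062  33.65863836] 208.9902
284 250 [488.80211122 402.63688572  64.99693095] 180.6922
275 258 [479.29942996 397.95367241  98.03796887] 146.2456
(np.float64(274.9533227688982), np.float64(289.1486902191763)) [490.68987222 408.77282466  34.        ]
(np.float64(274.77193336469634), np.float64(284.35195765492057)) [490.68987222 408.77282466  34.        ]
(np.float64(274.5872762885832), np.float64(279.4688134927287)) [490.68987222 408.77282466  34.        ]
```

View pics/w2z.png

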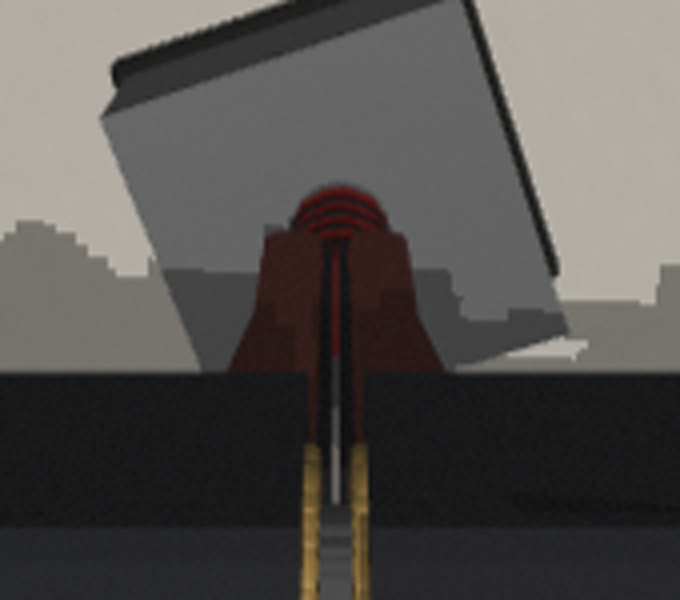

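Run:
```python
from h import *
T=np.load('pics/w2T.npy');c=Cam(load('w2'),T);X=c.cloud()
for v in range(232,280,3): print(v,[tuple(X[v,u].round(0).astype(int)) for u in(268,272,276,281,284,287,292,298)])
s=Cam(load('s2'));X=s.cloud()
for v in range(270,296,2): print(v,[tuple(X[v,u].round(0).astype(int)) for u in(256,262,268,275,280)])
T=np.load('pics/w1T.npy');c=Cam(load('w1'),T);X=c.cloud()
for v in range(234,262,4): print(v,[tuple(X[v,u].round(0).astype(int)) for u in(222,226,230,234,336,340,344,348,352)])
```

```text
232 [(np.int64(490), np.int64(392), np.int64(32)), (np.int64(490), np.int64(395), np.int64(34)), (np.int64(487), np.int64(398), np.int64(42)), (np.int64(485), np.int64(401), np.int64(46)), (np.int64(485), np.int64(402), np.int64(47)), (np.int64(485), np.int64(404), np.int64(47)), (np.int64(486), np.int64(407), np.int64(42)), (np.int64(489), np.int64(412), np.int64(33))]
235 [(np.int64(492), np.int64(393), np.int64(34)), (np.int64(492), np.int64(395), np.int64(34)), (np.int64(487), np.int64(398), np.int64(47)), (np.int64(485), np.int64(401), np.int64(51)), (np.int64(485), np.int64(402), np.int64(52)), (np.int64(485), np.int64(404), np.int64(52)), (np.int64(485), np.int64(407), np.int64(49)), (np.int64(491), np.int64(412), np.int64(34))]
238 [(np.int64(479), np.int64(394), np.int64(73)), (np.int64(480), np.int64(396), np.int64(72)), (np.int64(479), np.int64(398), np.int64(72)), (np.int64(485), np.int64(401), np.int64(57)), (np.int64(485), np.int64(402), np.int64(56)), (np.int64(485), np.int64(404), np.int64(57)), (np.int64(479), np.int64(406), np.int64(72)), (np.int64(479), np.int64(40
[... 10267 characters left out ...]
64(561), np.int64(355), np.int64(-2)), (np.int64(484), np.int64(431), np.int64(167)), (np.int64(478), np.int64(430), np.int64(181)), (np.int64(477), np.int64(432), np.int64(182)), (np.int64(476), np.int64(433), np.int64(184)), (np.int64(476), np.int64(434), np.int64(185))]
258 [(np.int64(482), np.int64(375), np.int64(185)), (np.int64(482), np.int64(377), np.int64(183)), (np.int64(487), np.int64(377), np.int64(173)), (np.int64(565), np.int64(356), np.int64(-2)), (np.int64(485), np.int64(430), np.int64(170)), (np.int64(480), np.int64(430), np.int64(181)), (np.int64(478), np.int64(431), np.int64(185)), (np.int64(477), np.int64(432), np.int64(187)), (np.int64(477), np.int64(434), np.int64(188))]
```

The wrist view's depth puts the fingertips at z≈71 while the reported TCP is at 57. The real fingers therefore end about 33 mm short of the stated geometry, and they closed above the pin, which is still standing at (285,236). I'll reopen and go 33 mm lower, watching the force.

>>> servo_tool(moves="0 0 0.004 0 0 0; 0 0 0.004 0 0 0; 0 0 0.004 0 0 0; 0 -0.001 -0.01 0 0 0; 0 -0.001 -0.022 0 0 0; 0 -0.001 -0.032 0 0 0; 0 -0.001 -0.032 0 0 0; 0 -0.001 -0.032 0 0 0", hand=100)

```text
t: 3.55
ee_pos: [492.2, 402.8, 24.9]
orientation: [-1.57, -0.051, 0.051]
ft_force: [0.6, 0.7, -0.4]
width: 53.2
```

Run:
```python
from h import *
o=ctrl.get_obs();print(o['t'],o['ee_pos'],o['width'])
T=toolT(o);np.save('pics/w3T.npy',T);shot('wrist','w3');shot('side','s3')
a=cv2.resize(cv2.imread('pics/s3.png')[220:340,200:360],None,fx=2.5,fy=2.5,interpolation=cv2.INTER_CUBIC);b=cv2.resize(cv2.imread('pics/w3.png')[180:300,200:360],None,fx=2.5,fy=2.5,interpolation=cv2.INTER_CUBIC)
cv2.imwrite('pics/w3z.png',np.hstack([a,b]))
c=Cam(load('w3'),T);X=c.cloud()
for v in range(222,250,3): print(v,[tuple(int(q) for q in X[v,u].round(0)) for u in(220,226,232,280,284,288,340,346)])
```

```text
3.55 [492.22668031 402.83303157  24.91858646] 53.1801333323106
222 [(476, 366, 30), (475, 370, 34), (475, 373, 33), (473, 399, 34), (473, 401, 34), (473, 403, 32), (481, 438, -2), (481, 442, -2)]
225 [(477, 366, 33), (476, 370, 34), (476, 373, 33), (475, 399, 32), (475, 401, 33), (474, 403, 33), (483, 438, -1), (483, 442, -1)]
228 [(478, 366, 33), (478, 370, 33), (478, 373, 34), (476, 399, 33), (476, 401, 33), (476, 403, 32), (485, 438, 0), (485, 442, -2)]
231 [(480, 366, 33), (480, 370, 32), (480, 373, 33), (478, 399, 33), (478, 401, 33), (478, 403, 33), (487, 438, -1), (487, 442, 0)]
234 [(482, 366, 33), (481, 370, 34), (481, 373, 34), (480, 399, 32), (480, 401, 33), (479, 403, 33), (490, 439, -2), (489, 442, 0)]
237 [(481, 368, 40), (483, 370, 33), (483, 373, 34), (481, 399, 33), (482, 401, 32), (481, 403, 33), (490, 438, 3), (477, 433, 40)]
240 [(481, 368, 44), (481, 371, 43), (482, 374, 40), (483, 399, 34), (483, 401, 34), (483, 404, 32), (477, 430, 44), (477, 433, 43)]
243 [(481, 369, 48), (481, 372, 47), (483, 374, 42), (485, 399, 34), (485, 401, 33), (485, 404, 32), (477, 429, 47), (477, 432, 48)]
246 [(481, 370, 51), (481, 373, 52), (484, 374, 43), (487, 399, 31), (485, 401, 38), (485, 404, 37), (479, 429, 48), (477, 431, 51)]
249 [(481, 371, 56), (483, 373, 50), (486, 374, 42), (485, 399, 41), (485, 401, 42), (484, 404, 43), (479, 429, 52), (477, 431, 55)]
```

View pics/w3z.png

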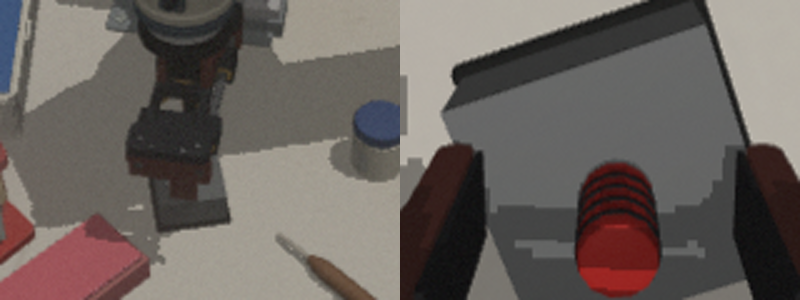

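Now the pin stands between the pads, with the fingertips just above the rest (z≈38). I close on it.

>>> servo_tool(moves="0 0 0 0 0 0; 0 0 0 0 0 0; 0 0 0 0 0 0; 0 0 0 0 0 0; 0 0 0 0 0 0", hand=255)

```text
t: 4.28
ee_pos: [492.3, 403.2, 25.1]
orientation: [-1.569, -0.052, 0.051]
ft_force: [-0.9, 2.5, -0.0]
width: 15.0
```

>>> servo_tool(moves="0 0 0.02 0 0 0; 0 0 0.045 0 0 0; 0 0 0.065 0 0 0; -0.004 -0.06 0.065 0 0 0; -0.008 -0.12 0.065 0 0 0; -0.012 -0.18 0.065 0 0 0; -0.016 -0.225 0.065 0 0 0; -0.016 -0.241 0.065 0 0 0")

```text
t: 5.28
ee_pos: [475.6, 159.6, 90.4]
orientation: [-1.571, -0.049, 0.05]
ft_force: [-0.2, 0.6, -1.7]
width: 15.7
```

>>> servo_tool(moves="0 0 0 0 0 0; 0 0 0 0 0 0; 0 0 0 0 0 0")

```text
t: 5.65
ee_pos: [476.4, 163.0, 90.0]
orientation: [-1.57, -0.053, 0.052]
ft_force: [-0.6, -0.4, -0.1]
width: 15.4
```

Run:
```python
from h import *
o=ctrl.get_obs();print(o['t'],o['ee_pos'],o['width'],R.from_rotvec(o['orientation']).as_matrix().round(3))
T=toolT(o);np.save('pics/w4T.npy',T);shot('wrist','w4')
cv2.imwrite('pics/w4z.png',cv2.resize(cv2.imread('pics/w4.png')[130:270,200:370],None,fx=4,fy=4,interpolation=cv2.INTER_CUBIC))
```

```text
5.65 [476.36584051 162.95688009  89.96890099] 15.384031340127573 [[ 0.998  0.    -0.067]
 [ 0.067  0.     0.998]
 [ 0.    -1.     0.   ]]
```

View pics/w4z.png

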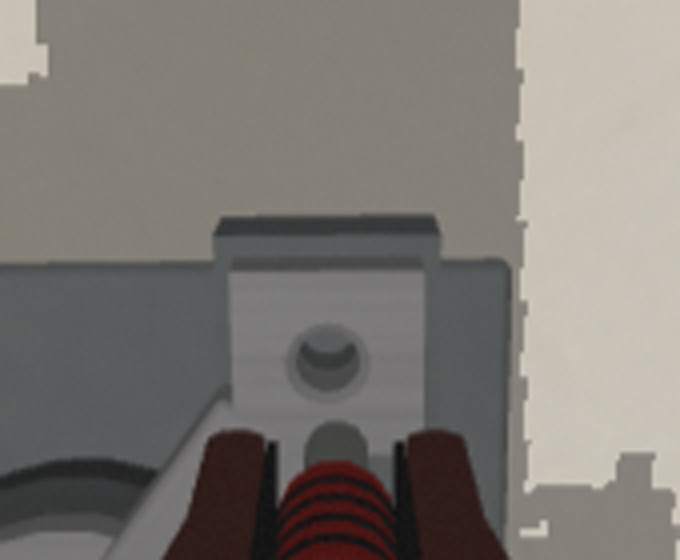

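Run:
```python
from h import *
T=np.load('pics/w4T.npy');c=Cam(load('w4'),T)
print('hole',c.atz(282,220.5,33),'tip near edge',c.atz(284.1,235.5,74),'tip axis',c.atz(284.1,240,78))
T1=np.load('pics/w3T.npy');c1=Cam(load('w3'),T1)
X=c.cloud()
for v in range(234,262,2):print(v,X[v,284].round(1),X[v,279].round(1),X[v,289].round(1))
g=cv2.cvtColor(c.pix,cv2.COLOR_RGB2GRAY);print(g[204:236,282])
print(g[220,262:304])
```

```text
hole [476.38278798 160.65307107  33.        ] tip near edge [473.2771779  161.95859616  74.        ] tip axis [474.74124732 162.05389782  78.        ]
234 [487.4 162.9  31.7] [487.4 159.1  32.3] [487.  166.7  31.9]
236 [472.  161.8  78.4] [489.1 159.2  32.2] [488.7 166.8  31.9]
238 [472.1 161.8  81.6] [473.3 158.8  79.1] [472.8 164.9  79.1]
240 [472.  161.8  85.2] [473.6 158.9  81.7] [472.8 164.8  82.6]
242 [472.3 161.8  87.9] [473.2 158.9  85.9] [472.8 164.8  85.9]
244 [472.4 161.8  90.7] [473.  159.   89.6] [472.8 164.7  89.2]
246 [468.9 161.6 102.6] [469.6 158.9 101.3] [469.5 164.3 100.5]
248 [468.9 161.6 105.4] [469.6 159.  104. ] [470.2 164.4 101.7]
250 [469.  161.6 108. ] [469.3 159.  107.5] [468.9 164.2 107.6]
252 [469.3 161.6 109.7] [469.4 159.  110.1] [469.8 164.2 108.1]
254 [468.7 161.5 113.7] [469.2 159.1 113.1] [469.  164.1 112.7]
256 [468.9 161.6 115.9] [469.6 159.1 114.6] [469.1 164.1 114.9]
258 [468.5 161.5 119.3] [469.4 159.1 117.5] [469.6 164.1 116.2]
260 [469.3 161.6 119.6] [469.2 159.2 120.3] [469.1 164.  119.8]
[123 123 121 122 123 123 118 103  98  93  92  91  92  89  70  60  59  58
  67  76  75  74  76  82 102 108 107 116 117 116 115  90]
[118 118 117 118 118 116 118 118 115 103  96  94  71  73  69  60  56  57
  58  59  59  57  57  58  59  66  76  77 101 100 110 118 118 118 117 117
 117 116 117 117 117 117]
```

>>> servo_tool(moves="-0.001 -0.0015 -0.01 0 0 0; -0.001 -0.0015 -0.025 0 0 0; -0.001 -0.0015 -0.034 0 0 0; -0.001 -0.0015 -0.034 0 0 0; -0.001 -0.0015 -0.034 0 0 0")

```text
t: 6.32
ee_pos: [475.2, 160.2, 55.9]
orientation: [-1.57, -0.051, 0.051]
ft_force: [-0.3, 0.9, -0.2]
width: 15.3
```

Run:
```python
from h import *
o=ctrl.get_obs();print(o['t'],o['ee_pos'],o['width'],o['ft_force'])
T=toolT(o);np.save('pics/w5T.npy',T);shot('wrist','w5')
cv2.imwrite('pics/w5z.png',cv2.resize(cv2.imread('pics/w5.png')[160:270,220:350],None,fx=5,fy=5,interpolation=cv2.INTER_CUBIC))
c=Cam(load('w5'),T);X=c.cloud()
for v in range(232,262,2):print(v,X[v,284].round(1),X[v,279].round(1),X[v,289].round(1))
g=cv2.cvtColor(c.pix,cv2.COLOR_RGB2GRAY);print(g[204:246,282])
for v in (224,226,228,230,232):print(v,g[v,262:304])
```

```text
6.325 [475.21579218 160.22668161  55.89128648] 15.287638127239791 [-0.25948025  0.87622511 -0.20931546]
232 [482.3 159.9   4.1] [481.1 156.2   8.3] [481.4 163.5   6.2]
234 [482.7 159.9   7.4] [481.1 156.2  12.6] [481.8 163.4   9.3]
236 [470.3 159.   45.9] [480.9 156.3  17.4] [482.  163.4  13. ]
238 [470.7 159.1  48.1] [472.4 156.1  44.1] [471.6 162.2  45.2]
240 [471.  159.1  50.8] [471.8 156.2  49.3] [471.6 162.1  48.7]
242 [471.1 159.1  53.9] [471.5 156.2  53.2] [471.6 162.1  52. ]
244 [470.6 159.   58.3] [471.7 156.2  55.9] [471.7 162.   54.9]
246 [468.1 158.9  67.6] [468.4 156.2  67.4] [468.5 161.6  66.2]
248 [468.1 158.9  70.4] [468.3 156.2  70.3] [468.7 161.6  68.5]
250 [467.7 158.8  74.2] [468.  156.3  73.8] [467.8 161.5  73.5]
252 [468.  158.9  76. ] [468.2 156.3  76.1] [468.4 161.5  74.8]
254 [467.9 158.9  79. ] [467.6 156.3  80.1] [468.  161.4  78.2]
256 [467.8 158.8  81.7] [468.2 156.4  81.2] [468.1 161.4  80.5]
258 [467.3 158.8  85.2] [468.  156.4  84. ] [468.7 161.4  81.8]
260 [468.  158.9  86. ] [468.6 156.5  85. ] [468.1 161.3  85.4]
[ 89  90  90  82  76  74  73  74 112
[... 315 characters left out ...]
 [123 122 122 123 122 123 122 123 122 122 123 122 122 123 122 122 123 123
 122 122 122 122 122 122 122 122 122 121 122 121 122 121 122 121 120 122
 121 121 121 121 120 121]
228 [122 122 121 122 123 122 122 122 122 122 121 122 124 122 122 122 121 113
 112 104  99 101 100  99 101 100 100 103 105 110 122 120 122 122 121 121
 122 121 121 122 122 121]
230 [122 122 121 122 122 122 122 121 121 121 121 121 120 120 117 107 101  98
  94  91  90  91  90  89  90  90  91  92  95 102 102 104 114 119 120 120
 120 119 119 120 119 120]
232 [121 121 121 121 121 120 121 121 120 121 121 120 119 111  99  97  79  61
  62  72  84  89  90  90  90  90  89  77  63  59  70  95 102 105 113 119
 120 119 119 119 120 120]
```

View pics/w5z.png

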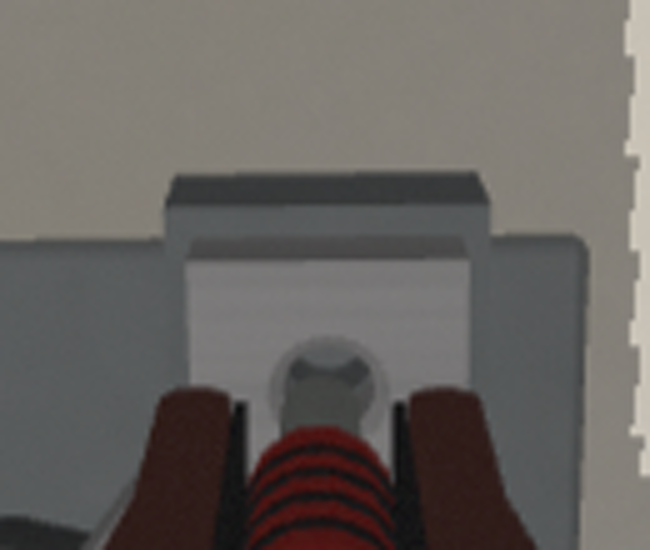

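Run:
```python
from h import *
c=Cam(load('w5'),np.load('pics/w5T.npy'))
print(c.atz(285.8,227.2,33), c.atz(274,235,33),c.atz(297.5,235,33),c.atz(284.4,240,50), 'tongue edges',c.atz(220+187/5,160+300/5,33),c.atz(220+470/5,160+300/5,33),c.atz(285,160+258/5,33))
```

```text
[468.93092056 160.11194926  33.        ] [474.71256438 152.88528481  33.        ] [473.70642611 167.99290033  33.        ] [471.28732504 159.33893346  50.        ] tongue edges [465.3209723  141.75179852  33.        ] [462.92953482 177.68647836  33.        ] [458.61486266 158.90227549  33.        ]
```

>>> servo_tool(moves="0.0007 0.001 -0.003 0 0 0; 0.0007 0.001 -0.007 0 0 0; 0.0007 0.001 -0.011 0 0 0; 0.0007 0.001 -0.015 0 0 0; 0.0007 0.001 -0.018 0 0 0; 0.0007 0.001 -0.018 0 0 0")

```text
t: 7.12
ee_pos: [475.6, 161.2, 37.7]
orientation: [-1.57, -0.051, 0.052]
ft_force: [-1.1, 0.9, -0.7]
width: 15.0
```

>>> servo_tool(moves="0 0 -0.003 0 0 0; 0 0 -0.006 0 0 0; 0 0 -0.009 0 0 0; 0 0 -0.012 0 0 0; 0 0 -0.014 0 0 0; 0 0 -0.014 0 0 0")

```text
t: 7.88
ee_pos: [475.8, 161.2, 24.0]
orientation: [-1.57, -0.051, 0.051]
ft_force: [-1.0, -0.2, 1.6]
width: 15.5
```

>>> servo_tool(moves="0 0 -0.0015 0 0 0; 0 0 -0.0015 0 0 0; 0 0 -0.0015 0 0 0")

```text
t: 8.25
ee_pos: [475.9, 161.3, 23.7]
orientation: [-1.57, -0.052, 0.051]
ft_force: [-4.5, -2.4, 19.3]
width: 15.5
```

>>> servo_tool(moves="0 0 0 0 0 0; 0 0 0 0 0 0; 0 0 0 0 0 0; 0 0 0 0 0 0; 0 0 0 0 0 0", hand=110)

```text
t: 8.88
ee_pos: [475.8, 161.2, 22.4]
orientation: [-1.57, -0.051, 0.051]
ft_force: [-0.7, 0.2, -0.2]
width: 49.9
```

Run:
```python
from h import *
o=ctrl.get_obs();print(o['t'],o['ee_pos'],o['width'],o['ft_force'])
T=toolT(o);np.save('pics/w6T.npy',T);shot('wrist','w6')
cv2.imwrite('pics/w6z.png',cv2.resize(cv2.imread('pics/w6.png')[160:300,200:370],None,fx=4,fy=4,interpolation=cv2.INTER_CUBIC))
c=Cam(load('w6'),T);X=c.cloud()
for v in range(230,300,4):print(v,X[v,285].round(1))
```

```text
8.875 [475.81423392 161.24851747  22.37009814] 49.85165085932859 [-0.66033407  0.16853914 -0.15003641]
230 [459.9 159.8  33.1]
234 [462.4 160.   32.6]
238 [465.1 160.2  31.3]
242 [467.  160.3  32.4]
246 [468.6 160.4  34.2]
250 [468.3 160.4  40.5]
254 [468.  160.3  46.5]
258 [468.8 160.4  49.7]
262 [469.  160.4  53.9]
266 [468.4 160.3  59.6]
270 [468.7 160.3  63.1]
274 [470.8 160.5  62.9]
278 [472.1 160.6  64.1]
282 [474.6 160.7  63.2]
286 [475.8 160.8  64.7]
290 [477.8 160.9  64.8]
294 [480.5 161.1  63.6]
298 [482.8 161.3  63.2]
```

View pics/w6z.png

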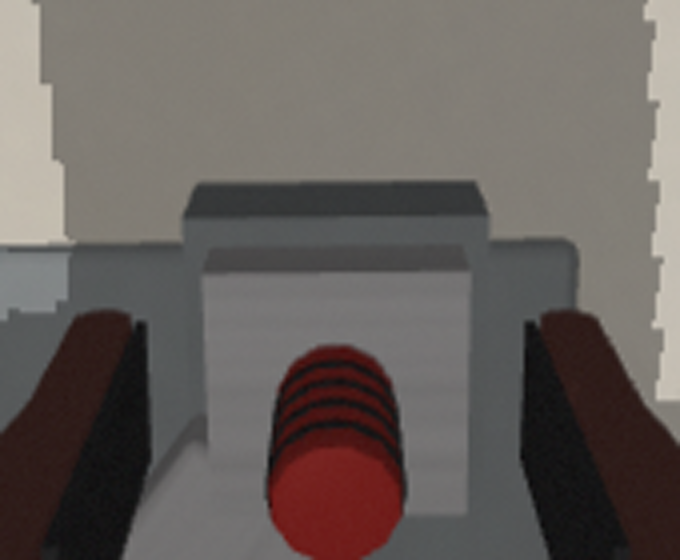

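The wrist view shows the pin head sitting on the tongue (top z≈64) with the fingers open on both sides, clear of it. I'll retreat upward and triangulate the kickstand foot.

>>> servo_tool(moves="0 0 0.03 0 0 0; 0 0 0.085 0 0 0; 0 0 0.145 0 0 0; 0 0 0.205 0 0 0; 0.01 -0.05 0.205 0 0 -10; 0.02 -0.1 0.205 0 0 -20; 0.03 -0.15 0.205 0 0 -30; 0.045 -0.188 0.205 0 0 -40")

```text
t: 9.93
ee_pos: [520.6, -28.6, 227.6]
orientation: [-1.512, 0.501, -0.501]
ft_force: [0.6, -0.1, 0.1]
width: 50.2
```

>>> servo_tool(moves="0 0 0 0 0 -10; 0 0 0 0 0 -20; 0 0 0 0 0 -30; 0 0 0 0 0 -40; 0 0 0 0 0 -50; 0 0 0 0 0 -50; 0 0 0 0 0 -50", hand=255)

```text
t: 10.8
ee_pos: [520.7, -26.7, 227.4]
orientation: [-1.241, 1.158, -1.158]
ft_force: [-0.7, -0.6, -0.0]
width: 0.6
```

Run:
```python
from h import *
t=Cam(load('top0'));s0=Cam(load('side0'));print('foot tri',tri(t,(414.5,193.6),s0,(295.2,123)))
o=ctrl.get_obs();print(o['t'],o['ee_pos'],o['width'],o['qpos'],R.from_rotvec(o['orientation']).as_matrix().round(3))
T=toolT(o);np.save('pics/w7T.npy',T);shot('wrist','w7');shot('side','s7');shot('top','t7')
c=Cam(load('w7'),T);X=c.cloud()
for cc in(c,Cam(load('s7')),Cam(load('t7'))):
  X=cc.cloud();hsv=cv2.cvtColor(cc.pix,cv2.COLOR_RGB2HSV);H,S,V=[hsv[...,i].astype(int) for i in range(3)]
  m=(H>5)&(H<18)&(S>150)&(V>110);nn,l,st,ce=cv2.connectedComponentsWithStats(m.astype(np.uint8))
  for i in range(1,nn):
   if st[i,4]>25:
    p=X[(l==i)&(cc.dep>0)];print(st[i],ce[i],np.median(p,0),p.min(0),p.max(0))
```

```text
foot tri (array([545.83479081, -25.70477738, 188.45152543]), np.float64(3.3311557274728067))
10.8 [520.74466088 -26.72762411 227.43689982] 0.5560634323789108 [-7.40897766e-02  2.46555240e-01  1.83901318e+00 -2.73453942e-05
  1.05615260e+00 -1.42851083e-01] [[ 0.069 -0.     0.998]
 [-0.998 -0.     0.069]
 [ 0.    -1.    -0.   ]]
[ 292  216   61   24 1090] [321.85229358 227.10091743] [544.42940327 -24.66425486 195.41626882] [524.5447616  -33.72731667 184.98613054] [566.60319052 -15.8772418  245.16340948]
[292 104  16  10  97] [300.2371134  109.41237113] [791.27698227 235.67169578 102.07163749] [786.73158218 218.669543    79.90775715] [799.68329386 258.89712088 120.27260738]
[411 186   8  17  79] [414.51898734 193.83544304] [545.15614272 -21.95838259 197.04105391] [519.63165067 -29.51618538 190.73700297] [564.98993528 -13.41175574 246.35427533]
```

View pics/w7.png

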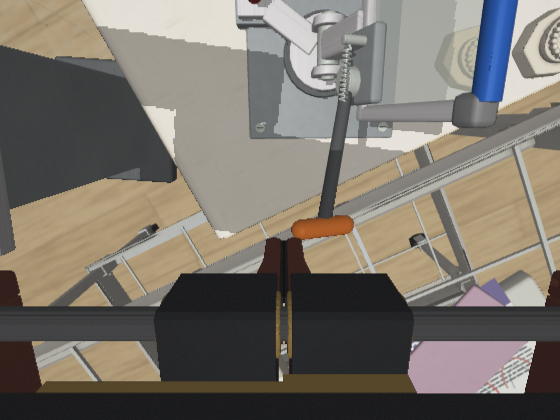

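View pics/s7.png

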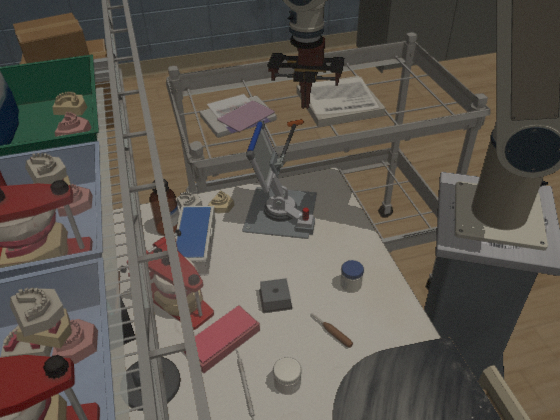

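The wrist view shows the foot at (322,227), just ahead of the fingertips, with trolley bars running nearby below. I check how high those bars are before pushing.

Run:
```python
from h import *
c=Cam(load('w7'),np.load('pics/w7T.npy'));t=Cam(load('top0'))
for cc in(c,t):
  X=cc.cloud()[cc.dep>0]
  for x0 in range(420,700,40):
    r=[]
    for y0 in range(-160,20,20):
      m=(X[:,0]>=x0)&(X[:,0]<x0+40)&(X[:,1]>=y0)&(X[:,1]<y0+20)
      r.append(int(np.percentile(X[m,2],99)) if m.sum()>3 else None)
    print(x0,r)
```

```text
420 [None, 74, 98, 0, 0, 1, 334, 340, 0]
460 [None, 43, 103, 102, 0, 0, 0, 360, 346]
500 [None, None, None, 103, 96, 0, 330, 360, 346]
540 [None, None, 42, 44, 101, 97, 198, 360, 346]
580 [None, None, 49, 49, 50, 102, 332, 336, 337]
620 [None, 49, 50, None, 42, 43, 102, 102, 101]
660 [43, None, None, None, None, None, 43, 101, 102]
420 [82, 105, 104, 4, 5, 4, 4, 5, 6]
460 [45, 48, 107, 107, 5, 4, 3, 5, 5]
500 [None, 45, 49, 105, 106, 8, 203, 197, 5]
540 [None, None, 44, 48, 106, 99, 200, 196, 181]
580 [None, None, None, 53, 53, 103, 106, 101, 6]
620 [52, 52, 53, None, None, 47, 103, 105, 106]
660 [47, None, None, None, None, None, 46, 93, 106]
```

>>> servo_tool(moves="0.022 0 -0.02 0 0 0; 0.022 0 -0.036 0 0 0; 0.020 -0.001 -0.046 0 0 0; 0.017 -0.003 -0.056 0 0 0; 0.014 -0.004 -0.066 0 0 0; 0.011 -0.005 -0.076 0 0 0; 0.008 -0.005 -0.084 0 0 0; 0.008 -0.005 -0.084 0 0 0")

```text
t: 11.95
ee_pos: [528.0, -31.5, 142.7]
orientation: [-1.24, 1.163, -1.16]
ft_force: [-0.1, -0.1, 1.6]
width: 0.4
```

Run:
```python
from h import *
o=ctrl.get_obs();print(o['t'],o['ee_pos'],o['ft_force'])
T=toolT(o);np.save('pics/w8T.npy',T);shot('wrist','w8');shot('side','s8')
a=cv2.resize(cv2.imread('pics/s8.png')[80:260,220:340],None,fx=3,fy=3,interpolation=cv2.INTER_CUBIC);b=cv2.imread('pics/w8.png')[:,140:540]
b=cv2.resize(b,(400,540)) if 0 else cv2.copyMakeBorder(b,0,120,0,0,0)
cv2.imwrite('pics/w8z.png',np.hstack([a,b]))
```

```text
11.95 [527.96313756 -31.51209008 142.68934502] [-0.10225965 -0.1034467   1.60367754]
```

View pics/w8z.png

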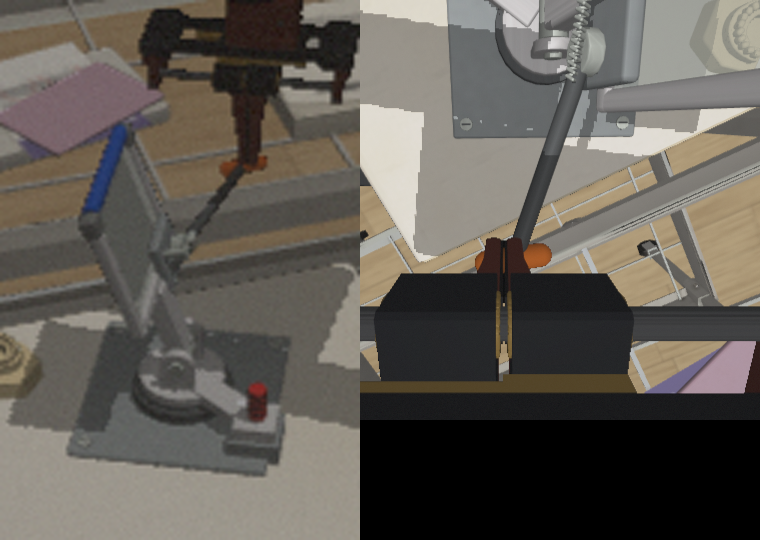

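The foot sits under the fingertips (wrist crop about (515,255)), the leg is roughly horizontal and the pin is still home. I keep pushing.

>>> servo_tool(moves="-0.003 0 -0.01 0 0 0; -0.006 0.002 -0.02 0 0 0; -0.009 0.004 -0.03 0 0 0; -0.012 0.006 -0.038 0 0 0; -0.015 0.008 -0.046 0 0 0; -0.018 0.011 -0.054 0 0 0; -0.02 0.014 -0.06 0 0 0; -0.02 0.014 -0.06 0 0 0")

```text
t: 13.05
ee_pos: [508.4, -17.5, 83.0]
orientation: [-1.24, 1.161, -1.16]
ft_force: [0.1, 0.4, 0.6]
width: 0.2
```

Run:
```python
from h import *
o=ctrl.get_obs();print(o['t'],o['ee_pos'],o['ft_force'])
T=toolT(o);np.save('pics/w9T.npy',T);shot('wrist','w9');shot('side','s9')
a=cv2.resize(cv2.imread('pics/s9.png')[80:260,220:340],None,fx=3,fy=3,interpolation=cv2.INTER_CUBIC);b=cv2.imread('pics/w9.png')[:,140:540]
b=cv2.copyMakeBorder(b,0,120,0,0,0)
cv2.imwrite('pics/w9z.png',np.hstack([a,b]))
```

```text
13.05 [508.3599756  -17.48933404  82.99040928] [0.14313165 0.44813743 0.58836364]
```

View pics/w9z.png

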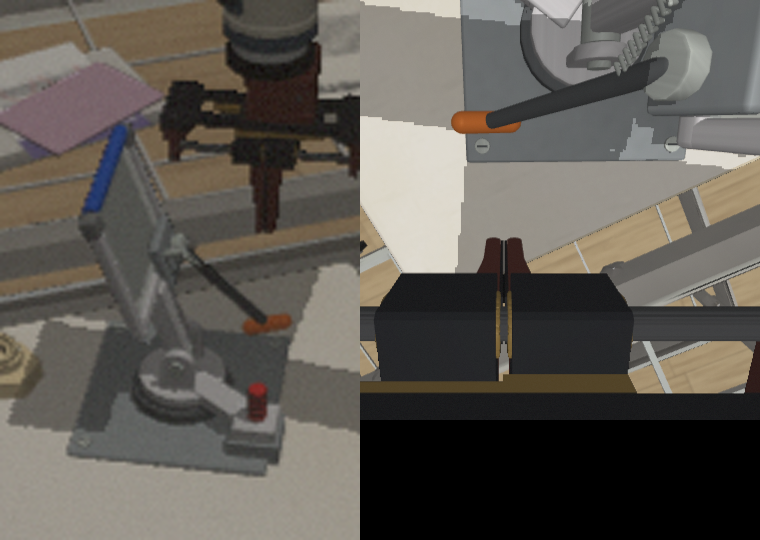

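The kickstand has snapped down: the foot is now low over the base, at wrist crop (485,122). I'll rise clear, open, and measure the rail and shield.

>>> servo_tool(moves="0 0 0.06 0 0 0; 0 0 0.12 0 0 0; 0 0 0.18 0 0 0; 0.01 0.02 0.225 0 0 0; 0.03 0.06 0.235 0 0 0; 0.04 0.08 0.235 0 0 0; 0.04 0.08 0.235 0 0 0", hand=0)

```text
t: 14.02
ee_pos: [548.6, 63.0, 317.5]
orientation: [-1.242, 1.16, -1.159]
ft_force: [-0.5, -0.0, 0.2]
width: 66.9
```

Run:
```python
from h import *
o=ctrl.get_obs();print(o['t'],o['ee_pos'],o['ft_force'],o['width'])
T=toolT(o);np.save('pics/w10T.npy',T);shot('wrist','w10');shot('side','s10');shot('top','t10')
for n in('w10','s10','t10','top0'):
  cc=Cam(load(n),T)
  X=cc.cloud();hsv=cv2.cvtColor(cc.pix,cv2.COLOR_RGB2HSV);H,S,V=[hsv[...,i].astype(int) for i in range(3)]
  m=(H>105)&(H<125)&(S>150)&(V>60);nn,l,st,ce=cv2.connectedComponentsWithStats(m.astype(np.uint8))
  for i in range(1,nn):
   if st[i,4]>100:
    p=X[(l==i)&(cc.dep>0)];print(n,st[i],ce[i],np.median(p,0).round(1),np.percentile(p,[2,98],axis=0).round(0).tolist())
```

```text
14.025 [548.60124203  63.04573718 317.48900007] [-0.48585363 -0.02114165  0.15380977] 66.93096954182782
w10 [ 357   62   26  157 2646] [369.03628118 138.17649282] [608.7 123.7 235.7] [[601.0, 62.0, 230.0], [618.0, 175.0, 238.0]]
t10 [ 250  121   65   37 1170] [281.28034188 138.22393162] [729.2 288.5  56.6] [[684.0, 207.0, 52.0], [769.0, 367.0, 61.0]]
t10 [328 158  53   9 263] [354.5095057  162.02661597] [609.8 119.  237.1] [[602.0, 64.0, 231.0], [618.0, 177.0, 241.0]]
top0 [ 250  121   65   37 1140] [281.11052632 138.09473684] [729.8 288.6  56.6] [[684.0, 207.0, 52.0], [769.0, 367.0, 61.0]]
top0 [328 158  53   9 262] [354.42366412 162.0610687 ] [609.9 120.8 237.3] [[602.0, 64.0, 232.0], [618.0, 177.0, 241.0]]
```

View pics/w10.png

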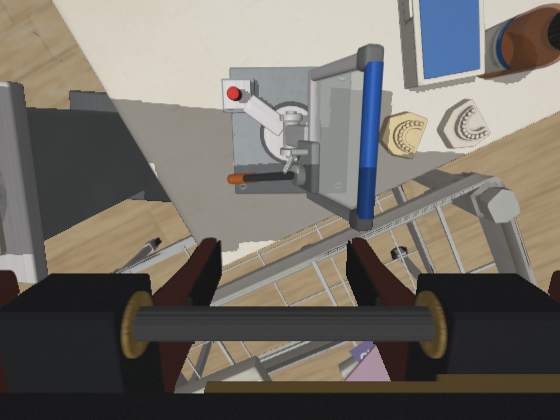

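View pics/s10.png

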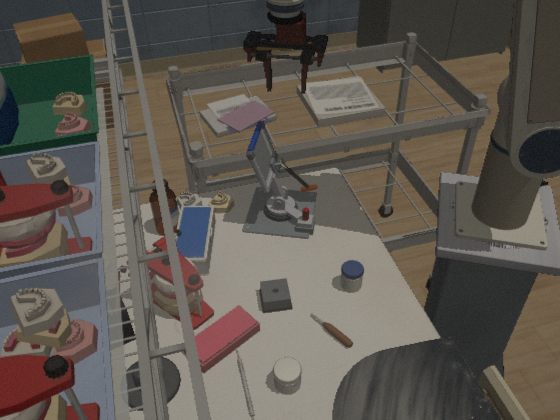

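Run:
```python
from h import *
T=np.load('pics/w10T.npy')
for n in('w10','s10','t10'):
  cc=Cam(load(n),T)
  X=cc.cloud();hsv=cv2.cvtColor(cc.pix,cv2.COLOR_RGB2HSV);H,S,V=[hsv[...,i].astype(int) for i in range(3)]
  m=(H>3)&(H<18)&(S>150)&(V>70);nn,l,st,ce=cv2.connectedComponentsWithStats(m.astype(np.uint8))
  for i in range(1,nn):
   p=X[(l==i)&(cc.dep>0)]
   if st[i,4]>15 and len(p) and np.linalg.norm(np.median(p,0)[:2]-[520,50])<120:
    print(n,st[i],ce[i],np.median(p,0).round(1),np.percentile(p,[2,98],axis=0).round(0).tolist())
M=R.from_euler('z',.066).as_matrix();O=np.array([552,113.2,0])
th=1.83;s=76+110*np.sin(.436-th);print(O+M@[s*np.sin(.32)-52.3,-40-110*np.cos(.436-th),55+s*.949+17.3])
```

```text
w10 [228 174  25  10 151] [236.49006623 178.51655629] [482.2  49.3  51.2] [[471.0, 43.0, 43.0], [499.0, 56.0, 54.0]]
s10 [301 185  16   6  53] [308.9245283  187.56603774] [487.1  57.6  47.3] [[470.0, 49.0, 38.0], [507.0, 61.0, 58.0]]
t10 [368 222   6  12  41] [371.04878049 228.31707317] [483.6  51.8  52.5] [[473.0, 44.0, 34.0], [498.0, 57.0, 59.0]]
[493.59411288  49.86367086  41.66121094]
```

>>> servo_tool(moves="0.03 0.02 0 0 6 0; 0.06 0.045 0 -0.8 12 0; 0.071 0.056 0 -1.2 18.3 0; 0.071 0.056 -0.03 -1.2 18.3 0; 0.071 0.056 -0.058 -1.2 18.3 0; 0.071 0.056 -0.058 -1.2 18.3 0; 0.071 0.056 -0.058 -1.2 18.3 0")

```text
t: 15.05
ee_pos: [620.1, 117.6, 261.4]
orientation: [-1.477, 1.385, -1.001]
ft_force: [-0.4, 0.2, -0.2]
width: 87.8
```

Run:
```python
from h import *
o=ctrl.get_obs();print(o['t'],o['ee_pos'],o['ft_force'],o['width'],R.from_rotvec(o['orientation']).as_matrix().round(3))
T=toolT(o);np.save('pics/w11T.npy',T);shot('wrist','w11')
cc=Cam(load('w11'),T);X=cc.cloud();hsv=cv2.cvtColor(cc.pix,cv2.COLOR_RGB2HSV);H,S,V=[hsv[...,i].astype(int) for i in range(3)]
m=(H>105)&(H<125)&(S>150)&(V>60);nn,l,st,ce=cv2.connectedComponentsWithStats(m.astype(np.uint8))
for i in range(1,nn):
   if st[i,4]>100:
    q=(l==i)&(cc.dep>0);p=X[q];pt=(np.c_[p,np.ones(len(p))]@np.linalg.inv(T).T)[:,:3]
    print(st[i],ce[i],np.median(p,0).round(1),'tool',np.median(pt,0).round(1),np.percentile(pt,[2,98],axis=0).round(0).tolist())
```

```text
15.05 [620.07946441 117.63220705 261.35320015] [-0.44943039  0.16212647 -0.18063738] 87.8354160477328 [[ 0.065 -0.313  0.947]
 [-0.998 -0.02   0.061]
 [-0.    -0.949 -0.314]]
[546  68  14  38 116] [549.93103448  87.26724138] [789.2 224.9  73.4] tool [-96.1 122.7 226.1] [[-110.0, 119.0, 222.0], [-83.0, 127.0, 235.0]]
[ 276  135   22  171 3412] [287.14009379 217.06828839] [612.3 126.9 235.9] tool [-9.9 26.7  0.8] [[-59.0, 25.0, -6.0], [53.0, 30.0, 7.0]]
```

View pics/w11.png

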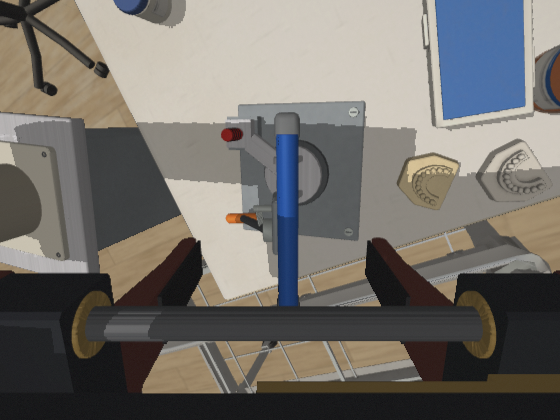

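The rail (x≈287 px) lies centred between the open fingers and parallel to the pads. I advance 60 mm along the shield's direction.

>>> servo_tool(moves="-0.006 -0.0004 -0.019 0 0 0; -0.0125 -0.001 -0.038 0 0 0; -0.019 -0.0012 -0.057 0 0 0; -0.019 -0.0012 -0.057 0 0 0; -0.019 -0.0012 -0.057 0 0 0")

```text
t: 15.72
ee_pos: [601.9, 117.1, 205.1]
orientation: [-1.476, 1.383, -1.001]
ft_force: [0.0, -0.6, -0.6]
width: 88.1
```

Run:
```python
from h import *
o=ctrl.get_obs();print(o['t'],o['ee_pos'],o['ft_force'],o['width'])
T=toolT(o);np.save('pics/w12T.npy',T);shot('wrist','w12')
```

```text
15.725 [601.86116597 117.12638132 205.06666278] [ 0.03303955 -0.56592474 -0.59508979] 88.10201818085316
```

View pics/w12.png

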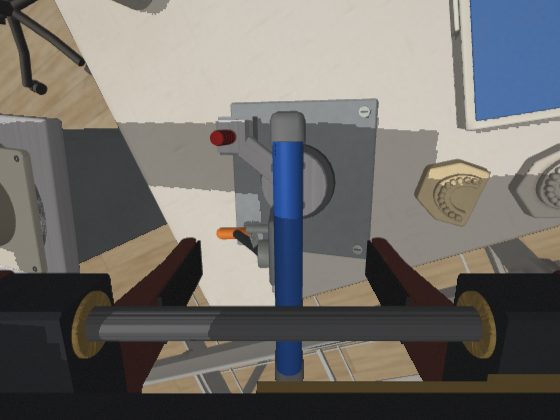

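The rail lies between the fingers, so I close.

>>> servo_tool(moves="0 0 0 0 0 0; 0 0 0 0 0 0; 0 0 0 0 0 0; 0 0 0 0 0 0; 0 0 0 0 0 0; 0 0 0 0 0 0; 0 0 0 0 0 0; 0 0 0 0 0 0", hand=255)

```text
t: 16.77
ee_pos: [601.1, 117.0, 203.5]
orientation: [-1.478, 1.384, -1.0]
ft_force: [1.0, -0.4, -0.1]
width: 13.0
```

>>> servo_tool(moves="-0.003 -0.0002 0.001 0.08 -1.15 0; -0.006 -0.0004 0.0019 0.15 -2.3 0; -0.009 -0.0006 0.0027 0.23 -3.4 0; -0.012 -0.0008 0.0035 0.3 -4.6 0; -0.0151 -0.001 0.0042 0.38 -5.7 0; -0.0181 -0.0012 0.0048 0.45 -6.9 0; -0.0212 -0.0014 0.0054 0.53 -8 0; -0.0243 -0.0016 0.006 0.6 -9.2 0")

```text
t: 17.77
ee_pos: [576.0, 115.2, 209.1]
orientation: [-1.359, 1.273, -1.086]
ft_force: [0.8, -2.2, -6.1]
width: 13.4
```

>>> servo_tool(moves="-0.0031 -0.0002 0.0005 0.08 -1.15 0; -0.0062 -0.0004 0.0009 0.15 -2.3 0; -0.0093 -0.0006 0.0012 0.23 -3.4 0; -0.0124 -0.0008 0.0015 0.3 -4.6 0; -0.0155 -0.001 0.0017 0.38 -5.7 0; -0.0187 -0.0012 0.0019 0.45 -6.9 0; -0.0218 -0.0014 0.002 0.53 -8 0; -0.0245 -0.0016 0.002 0.6 -9.1 0")

```text
t: 18.77
ee_pos: [551.0, 113.5, 210.7]
orientation: [-1.24, 1.161, -1.161]
ft_force: [0.4, -4.8, -18.3]
width: 13.2
```

>>> servo_tool(moves="0 0 0 0 0 0; 0 0 0 0 0 0; 0 0 0 0 0 0; 0 0 0 0 0 0")

```text
t: 19.27
ee_pos: [551.1, 113.5, 210.7]
orientation: [-1.241, 1.162, -1.161]
ft_force: [0.5, -5.3, -17.7]
width: 13.1
```

Run:
```python
from h import *
o=ctrl.get_obs();print(o['t'],o['ee_pos'],o['ft_force'],o['width'],R.from_rotvec(o['orientation']).as_matrix().round(3))
T=toolT(o);np.save('pics/w13T.npy',T);shot('wrist','w13');shot('side','s13');shot('top','t13')
cv2.imwrite('pics/s13z.png',cv2.resize(cv2.imread('pics/s13.png')[80:260,210:350],None,fx=3.2,fy=3.2,interpolation=cv2.INTER_CUBIC))
M=R.from_euler('z',.066).as_matrix();O=np.array([552,113.2,0])
for n in('w13','s13','t13'):
  cc=Cam(load(n),T);X=cc.cloud();hsv=cv2.cvtColor(cc.pix,cv2.COLOR_RGB2HSV);H,S,V=[hsv[...,i].astype(int) for i in range(3)]
  for nm,m in(('blue',(H>105)&(H<125)&(S>140)&(V>50)),('red',((H<6)|(H>174))&(S>150)&(V>60)),('or',(H>3)&(H<18)&(S>150)&(V>70))):
   nn,l,st,ce=cv2.connectedComponentsWithStats(m.astype(np.uint8))
   for i in range(1,nn):
    p=X[(l==i)&(cc.dep>0)]
    if st[i,4]>12 and len(p) and np.linalg.norm(np.median(p,0)[:2]-[520,110])<130:
     print(n,nm,st[i],np.median(p,0).round(1),'own',((np.median(p,0)-O)@M).round(1),((p-O)@M).min(0).round(0),((p-O)@M).max(0).round(0))
```

```text
19.275 [551.14328512 113.50126732 210.68027163] [  0.46742679  -5.29640846 -17.72927734] 13.141006120607647 [[ 0.065 -0.001  0.998]
 [-0.998 -0.001  0.065]
 [ 0.001 -1.    -0.001]]
w13 blue [ 267  143   31  163 4704] [547.7 138.3 245.3] own [ -2.7  25.4 245.3] [-10. -20. 240.] [  4.  61. 248.]
w13 blue [272 342  26  36 875] [553.1  64.6 245.4] own [ -2.1 -48.6 245.4] [ -9. -60. 241.] [  5. -37. 247.]
w13 red [205 131  16  16 201] [476.8 160.2  64.1] own [-71.9  51.8  64.1] [-79.  45.  61.] [-64.  59.  66.]
w13 or [219 228  26  11 192] [488.9  52.   26.6] own [-67.  -57.   26.6] [-79. -66.  22.] [-48. -51.  39.]
s13 blue [274 140   8   9  43] [543.6 157.9 246.2] own [ -5.4  45.1 246.2] [-10.  24. 242.] [  1.  65. 248.]
s13 or [298 191  16   6  55] [494.8  57.5  26.3] own [-60.7 -51.8  26.3] [-79. -61.  16.] [-38. -45.  35.]
t13 blue [331 187  17   6  88] [545.7 157.1 246.7] own [ -3.4  44.2 246.7] [ -9.  26. 240.] [  3.  62. 251.]
t13 red [327 228   5   6  22] [476.5 163.   65.8] own [-72.   54.7  65.8] [-78.  50.  53.] [-67.  60.  70.]
t13 or [367 224   5   8  25] [486.7  54.4  26.7] own [-69.  -54.3  26.7] [-77. -65.   6.] [-58. -51.  31.]
```

View pics/s13z.png

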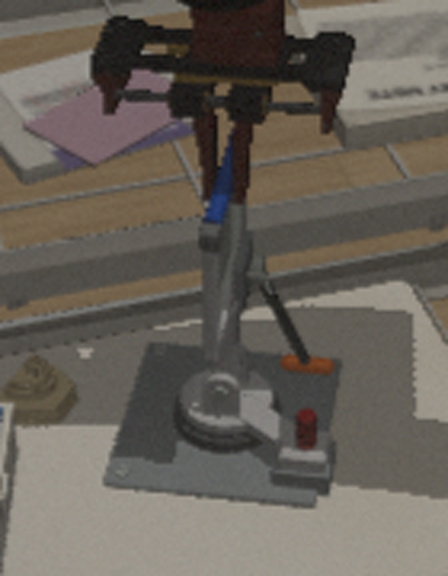

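View pics/w13.png

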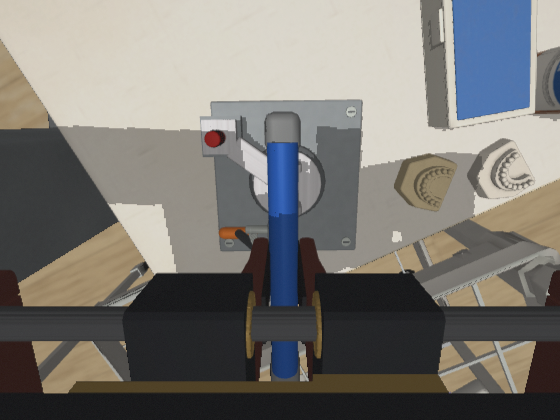

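>>> servo_tool(moves="0.001 -0.0005 -0.0005 0 0 0; 0.0015 -0.0008 -0.001 0 0 0; 0.0015 -0.0008 -0.001 0 0 0; 0.0015 -0.0008 -0.001 0 0 0; 0.0015 -0.0008 -0.001 0 0 0; 0.0015 -0.0008 -0.001 0 0 0")

```text
t: 20.18
ee_pos: [553.6, 113.4, 210.6]
orientation: [-1.239, 1.161, -1.161]
ft_force: [-1.0, 1.4, -10.5]
width: 13.1
```

Run:
```python
from h import *
o=ctrl.get_obs();print(o['t'],o['ee_pos'],o['ft_force'],o['width'],abs(o['qvel']).max())
T=toolT(o);shot('wrist','w14');cc=Cam(load('w14'),T);X=cc.cloud();hsv=cv2.cvtColor(cc.pix,cv2.COLOR_RGB2HSV);H,S,V=[hsv[...,i].astype(int) for i in range(3)]
m=(H>105)&(H<125)&(S>140)&(V>50)&(cc.dep>0)
M=R.from_euler('z',.066).as_matrix();O=np.array([552,113.2,0]);p=(X[m]-O)@M;p=p[abs(p[:,0])<30];print(np.median(p,0),p.min(0),p.max(0))
```

```text
20.175 [553.59294015 113.37786358 210.64458698] [ -0.95289368   1.44762071 -10.51914895] 13.097719488431927 0.0016189778815007502
[ -0.33142023  17.85104447 245.31616751] [ -7.43650847 -59.6421394  239.74561535] [  7.08096172  60.7725156  248.40810292]
```

The shield is upright (rail within about 1 mm of the axle line) and still, with the rail gripped. I hand in.

```bash
python3 -c "
from workcell import ctrl
print(ctrl.close_job())"
```

```text
the job is handed in; nothing more can be done
None
```

I set up the shield and handed the job in at about 20 s of the 67 s allowed, with the gripper still holding the blue rail. The hand-in gives no verdict, so what follows is my own last checks.

- **Lock pin:** it is home in the hub and let go. Its top is at about 64–65 mm (65 mm is fully home), and it sits within about 1 mm of the hole in the final wrist picture.
- **Kickstand:** it snapped down while the shield still leaned back. The foot's measured position agrees with the fully-down angle of 1.83 rad.
- **Shield:** I swung it slowly to upright. The rail is within about 1 mm of the line above the axle, so the lean is close to 0 rad, and nothing was moving.
- **Grip:** the finger opening reads 13.1 mm on the 14 mm rail, which is consistent with a firm hold. I did not measure the grip force itself.

**Bystanders:** the motions stayed clear of them and they look unmoved in the pictures; I did not measure their positions at the end.

**Problems on the way:**
- **Finger length:** the fingertips are about 33 mm shorter than stated, measured from the reported TCP. My first attempt on the pin closed just above it without touching. I measured the offset in the depth image and corrected for it in every later move.
- **Force while holding:** about 10 N of vertical force remained at the wrist, because the arm sits slightly off the rail's natural height.

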